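# Load the reagent carrier in protocol order

### The arm

A 6-joint arm with a two-finger parallel gripper is mounted at the origin on a cart in front of the work surface, level with it; the furniture and walls round the work are solid. World frame = base frame: x ahead of the robot, y to its left, z up, the work surface at z = 0. Lengths are in m, angles in degrees, forces in N, time in s.
With the tool pointing down it reaches from about 0.4 to 0.825 m from the base axis. Payload 7 kg.
Tool frame: the origin (TCP) lies midway between the tips of the shut fingers; the grasp point (between the pads) lies 19 mm behind it (hold_point_z is the distance from the TCP to the grasp point, in m); z points along the fingers, y is the line along which they close (so a half turn about z gives the same grasp; the last joint's range is limited). The gripper opens to 88 mm and grips with 3 to 60 N. Pads are 19 mm wide; open, the fingers measure 130 mm over their backs; the gripper's body (78 mm by 193 mm) begins 47 mm behind the grasp point.
Start: joints at [83.142, 20.546, 0.682, 0, -70.136, -16.507], TCP at [0.268, 0.62, 0.188] pointing down, gripper open.
Joint ranges: [-176.03, 176.03], [-82.01, 121.73], [-58.28, 71.71], [-173.87, 95.51], [-174.79, -0.11], [-173.66, 173.66]. Speed limits (degrees/s): [136.94, 136.94, 172.46, 180, 180, 180].

### API

Orientations are given as [roll, pitch, yaw] about the fixed x, y, z axes, in that order (R = Rz(yaw) Ry(pitch) Rx(roll)).
In Python, from plant import get_state, capture, close_job, hold_point_z gives the robot as it stands.
- The arm moves only by the shell command python3 -m inch 'ROWS' [FORCE]. ROWS is text: rows parted by semicolons, each of 5 numbers parted by spaces: the shift along the tool's x, y, z normalised to -1 to 1, where 1 is 0.15 m, then the turn about the tool's z normalised to -1 to 1, where 1 is 360 degrees, then the opening, from 0 (shut) to 1 (fully open). In form: tx ty tz spin grip; .... A call has exactly 8 rows; each row shifts and turns the commanded pose from where the row before left it, along the tool's axes as they then stand; what a row does not reach is not made up. A row lasts 1/8 s, in which the tool goes at most 62.5 mm and 10.7 degrees, less where a joint would pass 70% of its speed; a pose out of reach is approached as far as the arm can. A call with a number of a shift or a turn outside -1 to 1 is refused whole. A call with a gripper value outside its range is refused whole. The fingers move at their own pace and stop on an object; FORCE is the grip in N (left out, the last holds). Time passes only in rows, so rows that do not move let the fingers close, or fill a call up. It gives the time, the measured TCP pose, the force, the opening and the grip force at its end, in the units of the state.
- get_state(): the state, without advancing time (a new reading comes with each control period).
- capture(name): name is "side" or "top" or "wrist"; returns a dict with "color" (480x640x3 uint8, blue, green, red), "mtx" (3x3 intrinsics, pixels), "dist_coeffs" ([k1, k2, p1, p2, k3] as OpenCV has them; the pictures are not rectified), "R" (3x3) and "t" (3): a world point X has camera coordinates R X + t. Camera axes: x right, y down, z forward; pixel columns grow to the right and rows downward; lengths in m; the calibration is good to about 2 mm. A picture is of the moment at which its call begins. There is no depth.
- close_job(): hands the job in; it is judged then, once.
The state is a dict: "time_s": time; "joints": joint angles; "qd": joint speeds; "joint_torque": joint torques, N m; "tcp_pos": TCP position; "eef_rot": TCP orientation; "contact_force": force on the tool from outside, world axes, zero at the start; "moment": the same for the moment, N m; "gripper_width": finger opening in m; "gripper_force": force on a finger pad.
Only numpy, scipy, OpenCV 4.12 (cv2) and the standard library are available. Lean on these libraries where they do the work, as an engineer would, in place of code of your own. Each camera call takes 0.05 s, during which the arm holds its last target. There are 200 camera calls.

### The job

The four reagent dropper bottles stand in their coloured docks on the aluminium rail, in the order in which today's staining protocol uses them. Move them into the wells of the white carrier rack in the same order: the bottle at the rail's yellow end into the well at the carrier's yellow end, the next one beside it, and so on to the grey end. Keep the bottles upright, set each one down gently on the floor of its well without dropping it, and let go.

Things in the scene. Friction and masses are not known exactly. Their poses are not given: they have to be found in the camera images.
- bottle_black: amber-brown dropper bottle with a black nozzle cap; upright, 88 mm tall, 28 to 56 g: round body 30 to 32 mm in diameter, straight up to 45 mm above the underside, then a shoulder up to 60 mm and a tapering nozzle (18 mm across at its foot) above that: grip the straight body. Origin: centre of the underside, z up. Starts standing in the dock of its nozzle's colour.
- bottle_white: amber-brown dropper bottle with a white nozzle cap; upright, 88 mm tall, 28 to 56 g: round body 30 to 32 mm in diameter, straight up to 45 mm above the underside, then a shoulder up to 60 mm and a tapering nozzle (18 mm across at its foot) above that: grip the straight body. Origin: centre of the underside, z up. Starts standing in the dock of its nozzle's colour.
- bottle_red: white dropper bottle with a red nozzle cap; upright, 88 mm tall, 28 to 56 g: round body 30 to 32 mm in diameter, straight up to 45 mm above the underside, then a shoulder up to 60 mm and a tapering nozzle (18 mm across at its foot) above that: grip the straight body. Origin: centre of the underside, z up. Starts standing in the dock of its nozzle's colour.
- bottle_blue: white dropper bottle with a blue nozzle cap; upright, 88 mm tall, 28 to 56 g: round body 30 to 32 mm in diameter, straight up to 45 mm above the underside, then a shoulder up to 60 mm and a tapering nozzle (18 mm across at its foot) above that: grip the straight body. Origin: centre of the underside, z up. Starts standing in the dock of its nozzle's colour.
- dock_black: black plastic dock clipped on the rail (fixed): 50 x 44 mm foot and a round cup of 45 mm outer and 38 mm inner diameter, rim 15 mm above its origin. Origin: centre of its underside (on the rail's top, 6 mm above the bench); the bottle stands on the cup's floor, 4 mm above the origin. The order of the four docks along the rail differs every time.
- dock_white: white plastic dock clipped on the rail (fixed): 50 x 44 mm foot and a round cup of 45 mm outer and 38 mm inner diameter, rim 15 mm above its origin. Origin: centre of its underside (on the rail's top, 6 mm above the bench); the bottle stands on the cup's floor, 4 mm above the origin. The order of the four docks along the rail differs every time.
- dock_red: red plastic dock clipped on the rail (fixed): 50 x 44 mm foot and a round cup of 45 mm outer and 38 mm inner diameter, rim 15 mm above its origin. Origin: centre of its underside (on the rail's top, 6 mm above the bench); the bottle stands on the cup's floor, 4 mm above the origin. The order of the four docks along the rail differs every time.
- dock_blue: blue plastic dock clipped on the rail (fixed): 50 x 44 mm foot and a round cup of 45 mm outer and 38 mm inner diameter, rim 15 mm above its origin. Origin: centre of its underside (on the rail's top, 6 mm above the bench); the bottle stands on the cup's floor, 4 mm above the origin. The order of the four docks along the rail differs every time.
- rail: flat aluminium strip on the bench (fixed, any yaw), 42 mm wide, 6 mm thick, 248 mm long with its 14 mm high end caps: yellow at its +y end, grey at -y. Origin: centre of its underside, z up; y runs along the row to the yellow cap. Docks sit at y = +78, +26, -26, -78 mm, x = 0: bottles are 52 mm apart, so close the fingers across the row (along x), where it is free.
- carrier: carrier rack (fixed, any yaw), 64 x 226 mm: black base plate, its top 5 mm up, where bottles stand; white deck, its top 24 mm up, with four 46 mm round wells at y = +78, +26, -26, -78 mm, x = 0. End cheeks 49 mm high: yellow at y = +110 mm, grey at -110 mm. Origin: centre of its underside, z up; y runs along the row to the yellow cheek. Carrier and rail may swap sides.
There are look-alikes about, which are no part of the job. Leave any green look-alike of the bottle_red alone.

How it is judged (in metres and radians):
At the end, for the whole second after the job is handed in: Every bottle stands released, at rest, upright (0.15 rad) on the base plate of the carrier's well (12 mm from its centre along and across, underside under 11 mm up) whose place counted from the yellow end is that of its dock on the rail, also from the yellow end (((y of dock_black in the frame of rail between 0.058 and 0.098 m and y of bottle_black in the frame of carrier between 0.066 and 0.09 m) or (y of dock_black in the frame of rail between 0.006 and 0.046 m and y of bottle_black in the frame of carrier between 0.014 and 0.038 m) or (y of dock_black in the frame of rail between -0.046 and -0.006 m and y of bottle_black in the frame of carrier between -0.038 and -0.014 m) or (y of dock_black in the frame of rail between -0.098 and -0.058 m and y of bottle_black in the frame of carrier between -0.09 and -0.066 m)) and x of bottle_black in the frame of carrier between -0.012 and 0.012 m and z of each of bottle_black, bottle_white, bottle_red, bottle_blue in the frame of carrier below 0.011 m and angle between each of bottle_black, bottle_white, bottle_red, bottle_blue's own z axis and vertical below 0.15 rad and linear speed of each of bottle_black, bottle_white, bottle_red, bottle_blue below 0.02 m/s and contact force between each of bottle_black, bottle_white, bottle_red, bottle_blue and the fingers below 0.05 N and ((y of dock_white in the frame of rail between 0.058 and 0.098 m and y of bottle_white in the frame of carrier between 0.066 and 0.09 m) or (y of dock_white in the frame of rail between 0.006 and 0.046 m and y of bottle_white in the frame of carrier between 0.014 and 0.038 m) or (y of dock_white in the frame of rail between -0.046 and -0.006 m and y of bottle_white in the frame of carrier between -0.038 and -0.014 m) or (y of dock_white in the frame of rail between -0.098 and -0.058 m and y of bottle_white in the frame of carrier between -0.09 and -0.066 m)) and x of bottle_white in the frame of carrier between -0.012 and 0.012 m and ((y of dock_red in the frame of rail between 0.058 and 0.098 m and y of bottle_red in the frame of carrier between 0.066 and 0.09 m) or (y of dock_red in the frame of rail between 0.006 and 0.046 m and y of bottle_red in the frame of carrier between 0.014 and 0.038 m) or (y of dock_red in the frame of rail between -0.046 and -0.006 m and y of bottle_red in the frame of carrier between -0.038 and -0.014 m) or (y of dock_red in the frame of rail between -0.098 and -0.058 m and y of bottle_red in the frame of carrier between -0.09 and -0.066 m)) and x of bottle_red in the frame of carrier between -0.012 and 0.012 m and ((y of dock_blue in the frame of rail between 0.058 and 0.098 m and y of bottle_blue in the frame of carrier between 0.066 and 0.09 m) or (y of dock_blue in the frame of rail between 0.006 and 0.046 m and y of bottle_blue in the frame of carrier between 0.014 and 0.038 m) or (y of dock_blue in the frame of rail between -0.046 and -0.006 m and y of bottle_blue in the frame of carrier between -0.038 and -0.014 m) or (y of dock_blue in the frame of rail between -0.098 and -0.058 m and y of bottle_blue in the frame of carrier between -0.09 and -0.066 m)) and x of bottle_blue in the frame of carrier between -0.012 and 0.012 m); the robot touches nothing.
It fails at once if a bottle is tipped over (more than 35 degrees from upright) (angle between any of bottle_black, bottle_white, bottle_red, bottle_blue's own z axis and vertical above 0.6 rad).
It fails at once if a bottle is dropped (falls more than about 2 cm) ((linear speed of bottle_black above 0.65 m/s and contact force between bottle_black and the fingers below 0.01 N) or (linear speed of bottle_white above 0.65 m/s and contact force between bottle_white and the fingers below 0.01 N) or (linear speed of bottle_red above 0.65 m/s and contact force between bottle_red and the fingers below 0.01 N) or (linear speed of bottle_blue above 0.65 m/s and contact force between bottle_blue and the fingers below 0.01 N)).
It also fails if it takes over 120 s, if anything falls off the work surface, if the arm or the gripper's body presses on something with over 40 N, if the wrist force passes 120 N, or if a joint passes its speed limit or range.

## Working session

There is one attempt and no reset: what is moved stays moved. The work goes in short steps, Python scripts to look and compute and a shell command to move; the robot and the scene stay as the last step left them, time stands still between calls to the robot, and variables do not carry over. Pictures are saved under pics/ and viewed, at most 14 in all, crops included, and the job is handed in when it is done.

```bash
mkdir -p pics; ls; python3 - <<'E'
from plant import *
import cv2
s=get_state();print(s, hold_point_z)
for n in("side","top"):
    c=capture(n);cv2.imwrite(f"pics/{n}0.png",c["color"]);print(n,c["mtx"],c["dist_coeffs"],c["R"],c["t"])
E
```

```text
pics
{'time_s': 0.0, 'joints': array([ 8.31419379e+01,  2.05914930e+01,  6.33189242e-01, -2.11123149e-02,
       -7.01346452e+01, -1.65062761e+01]), 'qd': array([-0.0408093 ,  0.21669754, -0.10930913,  0.070422  , -0.02940843,
        0.10064816]), 'joint_torque': array([-7.89829355e-04, -5.82722139e+01,  2.93066561e+01,  6.99742377e+00,
        6.92790709e-03, -1.52407133e-04]), 'tcp_pos': array([0.26749965, 0.61912827, 0.18671452]), 'eef_rot': array([ 1.79905242e+02, -7.38251654e-03, -2.33715223e+01]), 'contact_force': array([-0.0280591 , -0.6243569 ,  0.40161347]), 'moment': array([0.01772493, 0.00644872, 0.01113315]), 'gripper_force': 0.0, 'gripper_width': 0.08741675508594156} 0.0188
side [[579.16292622   0.         322.90412828]
 [  0.         579.16292622 240.36185304]
 [  0.           0.           1.        ]] [-0.12409341  0.          0.          0.          0.        ] [[-0.99904272  0.03891092 -0.01998976]
 [ 0.03291956  0.36778985 -0.92932606]
 [-0.0288089  -0.92909449 -0.36871871]] [0.55443357 0.0363568  1.04940125]
top [[492.61943505   0.         325.90327358]
 [  0.         492.61943505 233.13219724]
 [  0.           0.           1.        ]] [0.04092904 0.         0.         0.         0.        ] [[-0.0123861  -0.99979711  0.01588453]
 [-0.98285206  0.00925023 -0.18416368]
 [ 0.18397938 -0.01789322 -0.98276723]] [-0.01768738  0.53615709  0.9832697 ]
```

View pics/side0.png

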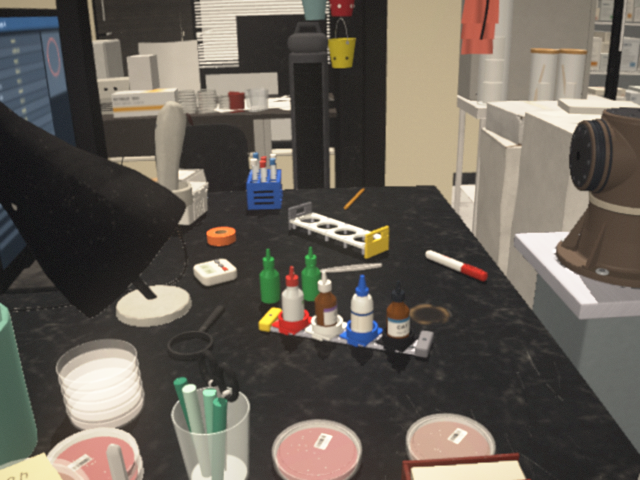

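View pics/top0.png

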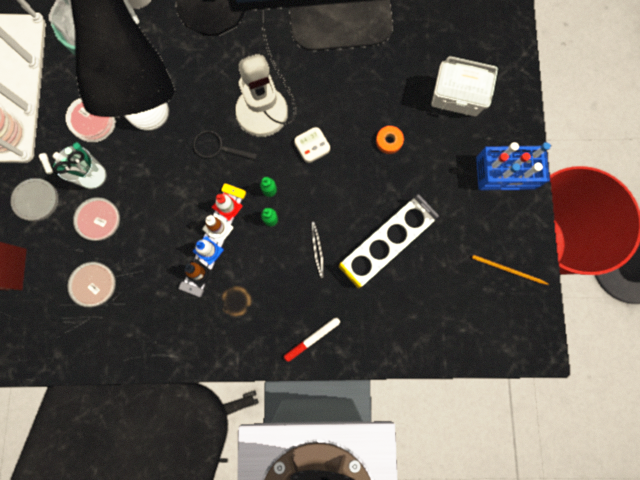

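Top: the rail row runs from yellow (233,191) to grey (191,288), in the order red (225,205), white (215,225), blue (206,248), black (195,268). The carrier's yellow end is at (351,275) and its grey end at (427,208). The side view agrees: red (292,300), white (325,300), blue (361,305), black (398,315).

Possible mix-ups, by top pixel:
- Two green bottles at (268,186) and (269,216): leave these alone.
- Blue tube rack at (515,168).
- Red/white pen at (312,340).
- Orange roll at (389,138).

By the description, the targets are the four bottles in the docks.

```bash
cat > h.py <<'E'
import numpy as np, cv2, pickle
from plant import *
def ray(c,p):
    q=cv2.undistortPoints(np.float64(p).reshape(-1,1,2),c["mtx"],np.float64(c["dist_coeffs"])).reshape(-1,2)
    R=np.array(c["R"]);t=np.array(c["t"]);o=-R.T@t
    d=np.c_[q,np.ones(len(q))]@R
    return o,d
def plane(c,p,z):
    o,d=ray(c,p);return o+d*((z-o[2])/d[:,2])[:,None]
def tri(c1,p1,c2,p2):
    P=[];n=[]
    for c,p in((c1,p1),(c2,p2)):
        n.append(cv2.undistortPoints(np.float64(p).reshape(-1,1,2),c["mtx"],np.float64(c["dist_coeffs"])).reshape(-1,2).T)
        P.append(np.c_[c["R"],c["t"]])
    X=cv2.triangulatePoints(P[0],P[1],n[0],n[1]);return (X[:3]/X[3]).T
def proj(c,X):
    return cv2.projectPoints(np.float64(X).reshape(-1,1,3),cv2.Rodrigues(np.array(c["R"]))[0],np.array(c["t"]),c["mtx"],np.float64(c["dist_coeffs"]))[0].reshape(-1,2)
def blobs(img,lo,hi,roi,amin=8):
    x0,y0,x1,y1=roi
    m=cv2.inRange(cv2.cvtColor(img,cv2.COLOR_BGR2HSV)[y0:y1,x0:x1],lo,hi)
    n,_,st,ce=cv2.connectedComponentsWithStats(m)
    return sorted([(int(st[i,4]),(ce[i]+[x0,y0]).round(1).tolist(),st[i,:4].tolist()) for i in range(1,n) if st[i,4]>=amin],reverse=True)[:6]
E
python3 - <<'E'
from h import *
T=capture("top");S=capture("side");pickle.dump((T,S),open("ts.pkl","wb"))
t,s=T["color"],S["color"]
R={"yellow":((20,120,90),(34,255,255)),"red":((0,150,70),(8,255,255)),"red2":((172,150,70),(180,255,255)),"blue":((100,130,60),(125,255,255)),"green":((50,100,30),(90,255,255))}
for k,(a,b) in R.items():
    print(k,"T",[x[:2] for x in blobs(t,a,b,(150,150,450,320))],"S",[x[:2] for x in blobs(s,a,b,(230,190,450,370))])
# carrier wells, top: dark holes in white deck
g=cv2.cvtColor(t,cv2.COLOR_BGR2GRAY)
m=(g[190:300,330:445]>130).astype(np.uint8)
cs,h=cv2.findContours(m,cv2.RETR_CCOMP,cv2.CHAIN_APPROX_NONE)
for c,hh in zip(cs,h[0]):
    if hh[3]>=0 and cv2.contourArea(c)>80:
        e=cv2.fitEllipse(c);p=np.array(e[0])+[330,190];print("well",p.round(1),np.round(e[1],1),plane(T,p,.024).round(4))
A=cv2.resize(t[175:305,170:290],None,fx=4,fy=4,interpolation=2)[:520]
B=cv2.resize(s[240:360,250:440],None,fx=4,fy=4,interpolation=2)[:,:]
cv2.imwrite("pics/crop_t.png",A);cv2.imwrite("pics/crop_s.png",B)
w=capture("wrist");print(w["mtx"],w["dist_coeffs"],w["R"],w["t"])
E
```

```text
yellow T [(231, [233.4, 190.3]), (144, [349.4, 275.1])] S [(585, [376.5, 241.8]), (326, [268.2, 318.7])]
red T [(221, [229.0, 209.7]), (73, [220.3, 197.6]), (10, [307.0, 151.5])] S [(446, [291.8, 323.8]), (166, [291.4, 277.8])]
red2 T [] S []
blue T [(234, [210.9, 252.4]), (54, [199.7, 244.7])] S [(498, [264.0, 199.3]), (468, [360.9, 335.2]), (177, [361.6, 286.7])]
green T [(281, [268.1, 186.4]), (267, [269.0, 216.6])] S [(789, [269.0, 280.5]), (666, [309.9, 276.5])]
well [361.2 265.2] [20.4 20.9] [[ 0.4706 -0.0981  0.024 ]]
well [379.1 249.1] [20.2 20.7] [[ 0.5049 -0.1374  0.024 ]]
well [396.6 233.3] [19.9 20.6] [[ 0.5389 -0.1764  0.024 ]]
well [414.2 217.7] [20.1 20.3] [[ 0.5731 -0.2158  0.024 ]]
[[340.95824178   0.         317.05792209]
 [  0.         340.95824178 236.87787508]
 [  0.           0.           1.        ]] [0.01833745 0.         0.         0.         0.        ] [[-0.39630881 -0.91811619  0.00140725]
 [-0.87335113  0.37745767  0.30786932]
 [-0.28319099  0.1207823  -0.95142761]] [ 0.67499312 -0.03735981  0.39111129]
```

View pics/crop_t.png

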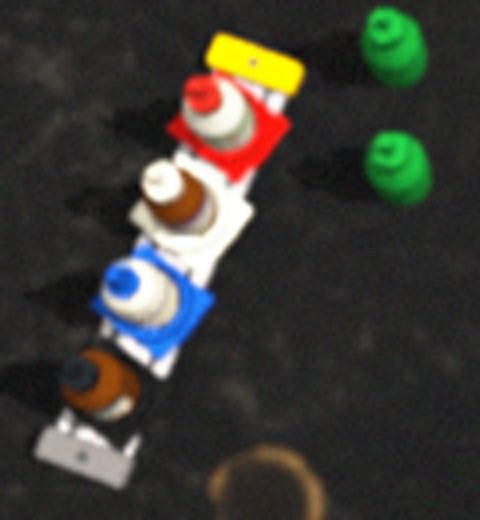

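View pics/crop_s.png

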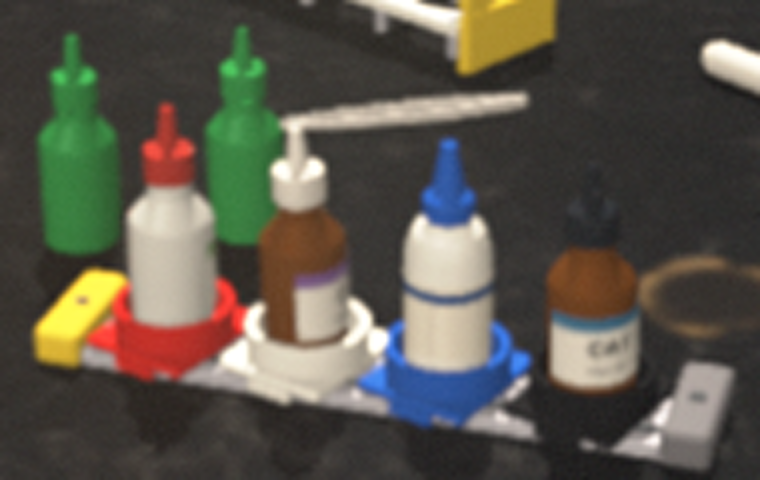

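The close crop confirms the row as red, white, blue, black from the yellow end, with the green pair standing off to the side. The end-cap screws are clear points: top (233,190.5) and (190.5,289), side (270.8,315) and (424.5,339.3).

```bash
python3 - <<'E'
from h import *
T,S=pickle.load(open("ts.pkl","rb"))
pt=[(233,190.5),(190.5,289),(220.3,197.6),(210.5,220.5),(199.7,244.7),(190,268.7),(268.1,186.4),(269,216.6)]
ps=[(270.8,315),(424.5,339.3),(291.4,277.8),(324.3,282),(361.6,286.7),(398.5,293.7),(269,280.5),(309.9,276.5)]
X=tri(T,pt,S,ps);print(X.round(4))
p=plane(T,pt[:2],.014);q=plane(S,ps[:2],.014);print("caps T",p.round(4),"S",q.round(4))
for nm,a,b in(("T",p[0],p[1]),("S",q[0],q[1])):
    c=(a+b)/2;u=(a-b)/np.linalg.norm(a-b);print(nm,c.round(4),np.linalg.norm(a-b).round(4),"yaw y axis",np.degrees(np.arctan2(u[1],u[0])).round(2));print([(c+u*k)[:2].round(4).tolist() for k in(.078,.026,-.026,-.078)])
# wells two view: side ellipse of holes
g=cv2.cvtColor(S["color"],cv2.COLOR_BGR2GRAY);roi=(280,200,395,260)
m=(g[200:260,280:395]>110).astype(np.uint8);cs,h=cv2.findContours(m,cv2.RETR_CCOMP,cv2.CHAIN_APPROX_NONE)
W=np.array([(361.2,265.2),(379.1,249.1),(396.6,233.3),(414.2,217.7)])
P=plane(T,W,.024);print("pred side",proj(S,P).round(1))
for c,hh in zip(cs,h[0]):
    if hh[3]>=0 and len(c)>8:
        e=cv2.fitEllipse(c);print("side well",np.round(np.array(e[0])+[280,200],1),np.round(e[1],1))
u=P[0]-P[3];print("carrier yaw",np.degrees(np.arctan2(u[1],u[0])))
w=capture("wrist");s=get_state()
from scipy.spatial.transform import Rotation as Ro
Rt=Ro.from_euler("xyz",s["eef_rot"],degrees=True).as_matrix();R=np.array(w["R"]);o=-R.T@np.array(w["t"])
print("cam in tool",Rt.T@(o-s["tcp_pos"]),"cam z in tool",Rt.T@R[2],"tool axes",Rt.round(3))
E
```

```text
[[0.6397 0.1789 0.0131]
 [0.4256 0.2634 0.0125]
 [0.6062 0.1929 0.0797]
 [0.5592 0.2113 0.0799]
 [0.5092 0.2312 0.0805]
 [0.4613 0.2495 0.077 ]
 [0.644  0.1001 0.0322]
 [0.5774 0.0972 0.0352]]
caps T [[0.6399 0.1787 0.014 ]
 [0.4254 0.263  0.014 ]] S [[0.6392 0.1808 0.014 ]
 [0.4261 0.2658 0.014 ]]
T [0.5326 0.2209 0.014 ] 0.2304 yaw y axis -21.46
[[0.6052, 0.1923], [0.5568, 0.2114], [0.5084, 0.2304], [0.4601, 0.2494]]
S [0.5327 0.2233 0.014 ] 0.2294 yaw y axis -21.74
[[0.6051, 0.1944], [0.5568, 0.2137], [0.5085, 0.2329], [0.4602, 0.2522]]
pred side [[364.2 237. ]
 [345.1 230.4]
 [327.1 224.3]
 [310.2 218.4]]
side well [359.4 239. ] [ 5.7 10.2]
side well [344.8 232.4] [ 5.3 19.7]
side well [331.5 226. ] [4.3 8.2]
side well [322.5 226. ] [ 4.3 10. ]
side well [315.5 220.1] [4. 6.]
side well [307.2 220.2] [4.  9.7]
carrier yaw 131.02931748909484
cam in tool [ 0.08466471 -0.00066284 -0.19544922] cam z in tool [-3.07940916e-01  6.85447340e-04  9.51405236e-01] tool axes [[ 0.918 -0.397 -0.   ]
 [-0.397 -0.918 -0.001]
 [ 0.     0.001 -1.   ]]
```

```bash
cat > go.py <<'E'
import sys
from h import *
from scipy.spatial.transform import Rotation as Ro
def go(x,y,z,yaw):
    s=get_state();R=Ro.from_euler("xyz",s["eef_rot"],degrees=True)
    d=R.inv().apply(np.array([x,y,z])-s["tcp_pos"])/.15
    print("shift total",d.round(3),"spin total",round(-((yaw-s["eef_rot"][2]+180)%360-180)/360,4))
if __name__=="__main__": go(*map(float,sys.argv[1:5]))
E
python3 go.py .461 .2495 .187 -21.5
```

```text
shift total [2.162 1.753 0.003] spin total -0.0052
```

```bash
python3 -m inch '0.15 0.12 0 -0.005 0.75; 0.3 0.24 0 0 0.75; 0.3 0.24 0 0 0.75; 0.3 0.24 0 0 0.75; 0.3 0.24 0 0 0.75; 0.3 0.24 0 0 0.75; 0.3 0.24 0 0 0.75; 0.2 0.2 0 0 0.75' 15; python3 go.py .461 .2495 .187 -21.5; python3 - <<'E'
from h import *
w=capture("wrist");pickle.dump(w,open("w0.pkl","wb"));im=w["color"].copy();cv2.imwrite("pics/w0.png",im)
c=[(.6054,.1928),(.558,.2115),(.509,.231),(.461,.2497)]
print(proj(w,[(a,b,.098) for a,b in c]).round(0).tolist())
E
```

```text
time_s: 1.3
tcp_pos: [0.4706, 0.2531, 0.1879]
eef_rot: [-180.0, -0.0, -21.6]
contact_force: [1.3, -0.3, 1.1]
gripper_width: 0.0658
gripper_force: 0.0
shift total [-0.051  0.046  0.006] spin total -0.0003
[[327.0, 36.0], [326.0, 110.0], [325.0, 178.0], [325.0, 237.0]]
```

View pics/w0.png

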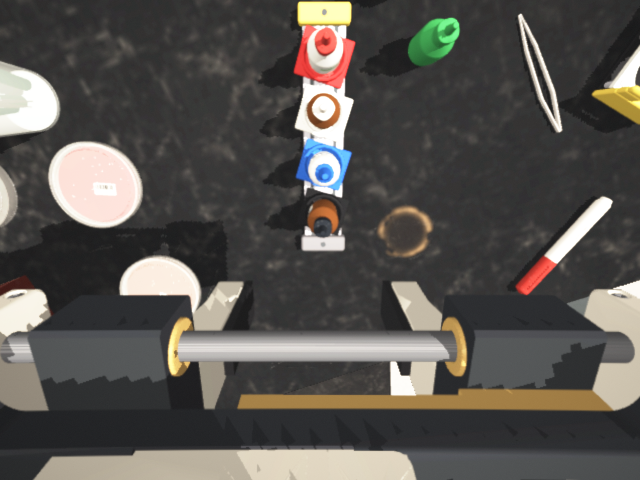

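The wrist view shows the rail upright and centred, with nozzle tips at red (325,40), white (323,104), blue (324,172) and black (323,228). The cap screws are at (324,12) and (323,244), and a green bottle stands off at (440,40). Now the settling correction, then a check against the wrist rays.

```bash
python3 -m inch '-0.05 0.046 0 0 0.75; 0 0 0 0 0.75; 0 0 0 0 0.75; 0 0 0 0 0.75; 0 0 0 0 0.75; 0 0 0 0 0.75; 0 0 0 0 0.75; 0 0 0 0 0.75' 15; python3 - <<'E'
from h import *
w=capture("wrist");pickle.dump(w,open("w1.pkl","wb"));im=w["color"];w0=pickle.load(open("w0.pkl","rb"))
A=cv2.resize(im[0:270,260:390],None,fx=2.2,fy=2.2,interpolation=2);cv2.imwrite("pics/w1.png",A)
R={"yellow":((20,120,90),(34,255,255)),"blue":((100,130,60),(125,255,255)),"red":((0,150,70),(8,255,255))}
for k,(a,b) in R.items(): print(k,[x[:2] for x in blobs(im,a,b,(260,0,390,270))])
print("w0 caps",plane(w0,[(324,12.5),(323,244)],.014).round(4))
c=[(.6054,.1928),(.558,.2115),(.509,.231),(.461,.2497)]
print("pred tips",proj(w,[(a,b,.098) for a,b in c]).round(1).tolist(),"caps",proj(w,[(.6396,.1795,.014),(.4256,.264,.014)]).round(1).tolist())
E
python3 go.py .461 .2495 .187 -21.5
```

```text
time_s: 2.35
tcp_pos: [0.4603, 0.2514, 0.1876]
eef_rot: [180.0, 0.0, -21.6]
contact_force: [-0.4, -0.1, -0.3]
gripper_width: 0.0656
gripper_force: 0.0
yellow [(198, [316.4, 10.8])]
blue [(1005, [317.6, 152.7]), (260, [317.9, 162.6])]
red [(881, [313.2, 54.5]), (381, [317.4, 29.2]), (8, [302.2, 14.6])]
w0 caps [[0.6406 0.1795 0.014 ]
 [0.4279 0.2633 0.014 ]]
pred tips [[319.5, 21.7], [319.4, 97.9], [319.1, 167.1], [319.2, 227.1]] caps [[318.7, 2.2], [318.4, 238.6]]
shift total [0.009 0.01  0.004] spin total -0.0002
```

View pics/w1.png

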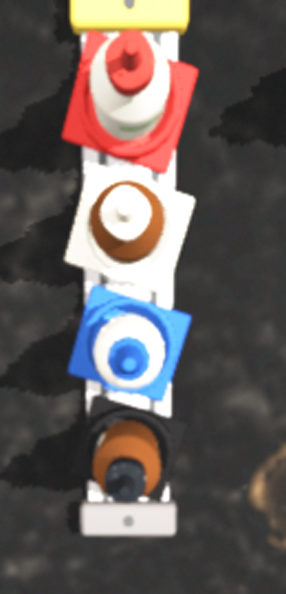

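The crop's screws and tips agree with predictions to within about 3 px (about 2.5 mm). Descend on the black bottle.

```bash
python3 -m inch '0.02 -0.003 0.2 0 0.75; 0 0 0.3 0 0.75; 0 0 0.25 0 0.75; 0 0 0.15 0 0.75; 0 0 0.08 0 0.75; 0 0 0.037 0 0.75; 0 0 0 0 0.75; 0 0 0 0 0.75' 15; python3 go.py .4636 .2508 .035 -21.5; python3 - <<'E'
from h import *
cv2.imwrite("pics/w2.png",capture("wrist")["color"])
E
```

```text
time_s: 3.4
tcp_pos: [0.4638, 0.2513, 0.036]
eef_rot: [-179.9, -0.0, -21.6]
contact_force: [-0.4, 0.3, 0.3]
gripper_width: 0.0655
gripper_force: 0.0
shift total [0.    0.003 0.007] spin total -0.0002
```

View pics/w2.png

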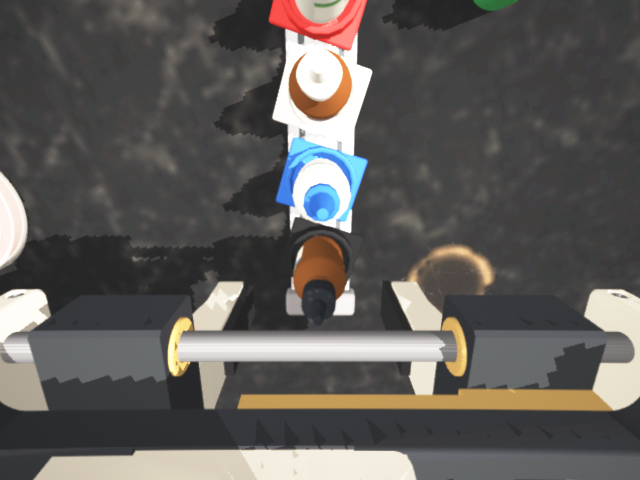

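The black nozzle tip is at (318,319), while the tool axis predicts about (317,326). So I'll go 2 mm further forward, then grip.

```bash
python3 -m inch '0.015 0 0.003 0 0.75; 0 0 0 0 0.75; 0 0 0 0 0; 0 0 0 0 0; 0 0 0 0 0; 0 0 0 0 0; 0 0 0 0 0; 0 0 0 0 0' 15; python3 go.py .4706 -.0981 .17 -49
```

```text
time_s: 4.45
tcp_pos: [0.4653, 0.25, 0.0347]
eef_rot: [180.0, 0.0, -21.6]
contact_force: [-0.2, -0.6, 0.7]
gripper_width: 0.0164
gripper_force: 15.0
shift total [ 0.886  2.145 -0.902] spin total 0.0762
```

```bash
python3 - <<'E'
from h import *
s=get_state();print(s["gripper_width"],s["gripper_force"],s["moment"])
a=capture("side")["color"][250:350,330:450];cv2.imwrite("pics/s3.png",np.hstack([cv2.resize(a,(480,400),interpolation=2),cv2.resize(capture("wrist")["color"][200:360,240:368],(320,400))]))
E
```

```text
0.016415730251736035 14.993082392502401 [ 0.0340313   0.03384779 -0.03624694]
```

View pics/s3.png

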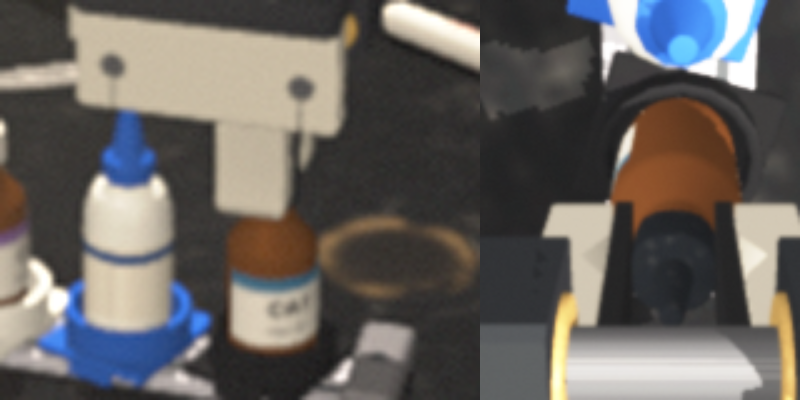

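```bash
python3 - <<'E'
from h import *
T,S=pickle.load(open("ts.pkl","rb"))
def aty(p,y):
    o,d=ray(S,p);return o+d*((y-o[1])/d[:,1])[:,None]
print("finger bottom corners",aty([(330+216/4,250+205/4),(330+282/4,250+218/4)],.27).round(4))
print("bottle base/top-of-body",aty([(398.5,250+348/4),(397,250+225/4)],.262).round(4))
print("body lower edge of gripper (cam)",aty([(330+80/4,250+105/4),(330+335/4,250+133/4)],.29).round(4))
print(proj(S,[[.4653,.25,.0347]]))
E
```

```text
finger bottom corners [[0.4839 0.27   0.0773]
 [0.4619 0.27   0.0716]]
bottle base/top-of-body [[0.4615 0.262  0.0172]
 [0.4651 0.262  0.0648]]
body lower edge of gripper (cam) [[0.5301 0.29   0.1247]
 [0.4496 0.29   0.1118]]
[[394.79728472 321.5583578 ]]
```

Something is off. Width 16.4 mm and the side crop show the fingers on the nozzle foot, so the real fingertips sit at z ≈ 0.07 while the TCP reads 0.035. I'll release, rise and turn the gripper 90°, so the side camera shows the finger profile and I can measure the offset.

```bash
python3 -m inch '0 0 0 0 0.75; 0 0 0 0 0.75; 0 0 0 0 0.75; 0 0 0 0 0.75; 0 0 -0.2 0 0.75; 0 0 -0.4 0 0.75; 0 0 -0.4 0 0.75; 0 0 -0.2 0.02 0.75' 15
python3 -m inch '0 0 0 0.0275 0.75; 0 0 0 0.0275 0.75; 0 0 0 0.0275 0.75; 0 0 0 0.0275 0.75; 0 0 0 0.0275 0.75; 0 0 0 0.0275 0.75; 0 0 0 0.0275 0.75; 0 0 0 0.0275 0.75' 15
python3 -m inch '0 0 0 0.02 0.75; 0 0 0 0 0.75; 0 0 0 0 0.75; 0 0 0 0 0.75; 0 0 0 0 0.75; 0 0 0 0 0.75; 0 0 0 0 0.75; 0 0 0 0 0.75' 15
python3 - <<'E'
from h import *
S=capture("side");s=get_state();u,v=proj(S,[s["tcp_pos"]])[0];print(u,v,s["tcp_pos"],s["joints"].round(1));pickle.dump((S,s),open("s4.pkl","wb"))
u,v=int(u),int(v);x0,y0=u-90,v-150;a=S["color"][max(y0,0):v+60,x0:u+90];print(x0,max(y0,0));cv2.imwrite("pics/s4.png",cv2.resize(a,None,fx=2.8,fy=2.8,interpolation=2))
E
```

```text
time_s: 5.55
tcp_pos: [0.4664, 0.2507, 0.2185]
eef_rot: [-179.7, -0.1, -28.9]
contact_force: [-0.0, 0.6, -1.1]
gripper_width: 0.0655
gripper_force: 0.0
time_s: 6.55
tcp_pos: [0.4653, 0.2499, 0.2146]
eef_rot: [180.0, -0.0, -108.3]
contact_force: [-0.2, 0.2, -0.3]
gripper_width: 0.0656
gripper_force: 0.0
time_s: 7.55
tcp_pos: [0.4654, 0.25, 0.2147]
eef_rot: [-180.0, 0.0, -115.2]
contact_force: [-0.1, -0.0, 0.7]
gripper_width: 0.066
gripper_force: 0.0
398.6040091163172 195.83081404322922 [0.46533109 0.24996193 0.21465386] [ 49.5   5.7 -15.3  -0.  -69.  -74.7]
308 45
```

View pics/s4.png

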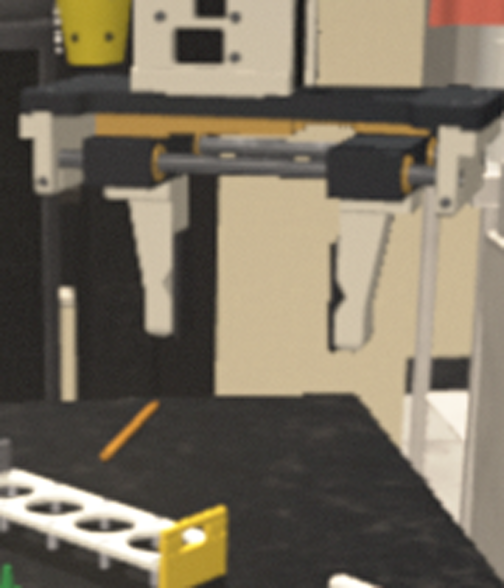

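The profile view shows the fingertips at about (398,167), while the reported TCP projects to (398.6,195.8). The gripper itself matches the text, with its body about 65 mm behind the tips. So the reported TCP lies below the real tips by a constant offset, which I'll calculate now.

```bash
python3 - <<'E'
from h import *
S,s=pickle.load(open("s4.pkl","rb"))
g=cv2.cvtColor(S["color"],cv2.COLOR_BGR2GRAY)
p=[(308+160/2.8,45+333/2.8),(308+347/2.8,45+349/2.8)]
o,d=ray(S,p);ty=np.array([-.905,.426])  # tool y at yaw -115: (sin yaw,-cos yaw)
for i,sg in((0,-1),(1,1)):
    for yy in [s["tcp_pos"][1]+k*.426*.038 for k in(-1,1)]:
        print(i,(o+d[i]*((yy-o[1])/d[i,1])).round(4))
# wrist: same camera, tips prediction with offsets
w=capture("wrist");x=s["tcp_pos"]
c,sn=np.cos(np.radians(-115.2)),np.sin(np.radians(-115.2))
for off in(0,.03,.036,.042):
    print(off,proj(w,[x+[c*.01+sn*k*.036,sn*.01-c*k*.036,off] for k in(-1,1)]).round(0).tolist())
E
```

```text
0 [0.506  0.2338 0.2527]
0 [0.5095 0.2661 0.2609]
1 [0.4207 0.2338 0.2431]
1 [0.4281 0.2661 0.2518]
0 [[259.0, 252.0], [377.0, 253.0]]
0.03 [[250.0, 272.0], [386.0, 273.0]]
0.036 [[248.0, 277.0], [389.0, 277.0]]
0.042 [[245.0, 282.0], [391.0, 282.0]]
```

The tips are 38 mm above the reported TCP; both fingers and the wrist view agree. True tip z = reported + 0.038, so the grasp on the rail is at reported z ≈ -0.004 and the placing at about -0.008.

```bash
python3 -m inch '0 0 0 -0.0275 0.75; 0 0 0 -0.0275 0.75; 0 0 0 -0.0275 0.75; 0 0 0 -0.0275 0.75; 0 0 0 -0.0275 0.75; 0 0 0 -0.0275 0.75; 0 0 0 -0.0275 0.75; 0 0 0 -0.0275 0.75' 15
python3 -m inch '0 0 0.2 -0.0275 0.75; 0 0 0.3 -0.0125 0.75; 0 0 0.25 0 0.75; 0 0 0.2 0 0.75; 0 0 0.1 0 0.75; 0 0 0 0 0.75; 0 0 0 0 0.75; 0 0 0 0 0.75' 15
python3 go.py .4655 .25 -.004 -21.5
python3 - <<'E'
from h import *
a=capture("side")["color"][230:350,330:450];w=capture("wrist")["color"][180:340,240:400]
cv2.imwrite("pics/s5.png",np.hstack([cv2.resize(a,(400,400),interpolation=2),cv2.resize(w,(400,400),interpolation=2)]))
E
```

```text
time_s: 8.65
tcp_pos: [0.4653, 0.2499, 0.2146]
eef_rot: [180.0, -0.0, -35.6]
contact_force: [0.6, 0.0, 0.5]
gripper_width: 0.0658
gripper_force: 0.0
time_s: 9.65
tcp_pos: [0.466, 0.2506, 0.0584]
eef_rot: [-179.9, -0.0, -21.6]
contact_force: [0.7, 0.4, -0.1]
gripper_width: 0.0658
gripper_force: 0.0
shift total [-0.002  0.006  0.416] spin total -0.0002
```

View pics/s5.png

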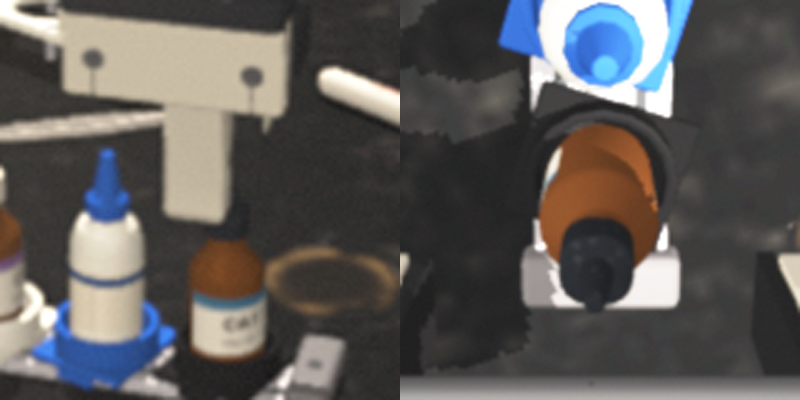

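```bash
python3 - <<'E'
from h import *
w=capture("wrist");S=capture("side");s=get_state();x=s["tcp_pos"]
print("tip by wrist",plane(w,[(318,298)],.098).round(4),"blue tip",plane(w,[(240+205/2.5,180+68/2.5)],.098).round(4))
y=np.radians(-21.6);tx=np.array([np.cos(y),np.sin(y),0]);ty=np.array([np.sin(y),-np.cos(y),0])
for q in(.033,.043,.053):print(q,proj(S,[x-ty*q+tx*k+[0,0,.038] for k in(-.011,.011)]).round(1).tolist())
print("finger corners seen",[(330+163*.3,230+215*.3),(330+232*.3,230+222*.3)])
print("bottle side axis",proj(S,[(.4655,.25,z) for z in(.02,.055,.09)]).round(1).tolist(),"seen base",(330+228*.3,230+340*.3),"neck",(330+232*.3,230+215*.3))
E
```

```text
tip by wrist [[0.4672 0.2498 0.098 ]] blue tip [[0.5105 0.2308 0.098 ]]
0.033 [[398.7, 293.4], [381.9, 291.1]]
0.043 [[397.0, 296.8], [380.0, 294.5]]
0.053 [[395.2, 300.3], [378.0, 298.0]]
finger corners seen [(378.9, 294.5), (399.6, 296.6)]
bottle side axis [[394.3, 330.9], [395.1, 308.5], [395.8, 285.3]] seen base (398.4, 332.0) neck (399.6, 294.5)
```

Finger corners seen from the side match the 38 mm offset to within 1 mm. The bottle axis lies about 2 mm nearer in x. Descending to grip.

```bash
python3 -m inch '-0.015 0.005 0.15 0 0.75; 0 0 0.15 0 0.75; 0 0 0.08 0 0.75; 0 0 0.036 0 0.75; 0 0 0 0 0.75; 0 0 0 0 0.75; 0 0 0 0 0; 0 0 0 0 0' 15
python3 -m inch '0 0 0 0 0; 0 0 0 0 0; 0 0 0 0 0; 0 0 0 0 0; 0 0 0 0 0; 0 0 0 0 0; 0 0 0 0 0; 0 0 0 0 0' 15
```

```text
time_s: 10.85
tcp_pos: [0.4631, 0.2502, -0.0049]
eef_rot: [-180.0, -0.0, -21.6]
contact_force: [0.1, 0.1, 0.0]
gripper_width: 0.0512
gripper_force: 0.0
time_s: 11.85
tcp_pos: [0.463, 0.2501, -0.0052]
eef_rot: [-180.0, -0.0, -21.6]
contact_force: [-0.3, -0.1, 1.6]
gripper_width: 0.0301
gripper_force: 15.0
```

Width 30.1 mm, so it holds the body. Black is 4th from yellow, which means the carrier's grey-end well at (0.573, -0.216). Lift and carry.

```bash
python3 -m inch '0 0 -0.05 0 0; 0 0 -0.15 0 0; 0 0 -0.3 0 0; 0 0 -0.3 0 0; 0 0 -0.1 0 0; 0.09 0.13 0 0 0; 0.18 0.26 0 0 0; 0.2 0.28 0 0 0' 15
python3 -m inch '0.2 0.28 0 0 0; 0.2 0.28 0 0 0; 0.2 0.28 0 0 0; 0.2 0.28 0 0 0; 0.2 0.28 0 0 0; 0.2 0.28 0 0 0; 0.12 0.18 0 0 0; 0.035 0.089 0 0.02 0' 15
python3 -m inch '0 0 0 0.025 0; 0 0 0 0.025 0; 0 0 0 0.006 0; 0 0 0 0 0; 0 0 0 0 0; 0 0 0 0 0; 0 0 0 0 0; 0 0 0 0 0' 15
python3 go.py .5731 -.2158 .13 -49
python3 - <<'E'
from h import *
w=capture("wrist");pickle.dump(w,open("w6.pkl","wb"));cv2.imwrite("pics/w6.png",w["color"])
P=[(.4706,-.0981,.024),(.5049,-.1374,.024),(.5389,-.1764,.024),(.5731,-.2158,.024)]
print(proj(w,P).round(1).tolist())
E
```

```text
time_s: 12.85
tcp_pos: [0.4913, 0.1297, 0.1295]
eef_rot: [180.0, 0.0, -21.5]
contact_force: [1.1, 0.1, -0.2]
gripper_width: 0.0301
gripper_force: 15.0
time_s: 13.85
tcp_pos: [0.5727, -0.2177, 0.1288]
eef_rot: [180.0, 0.1, -29.0]
contact_force: [-0.4, 0.8, -0.5]
gripper_width: 0.0299
gripper_force: 15.0
time_s: 14.85
tcp_pos: [0.5732, -0.2159, 0.1298]
eef_rot: [-180.0, -0.0, -48.9]
contact_force: [0.3, 0.9, -1.4]
gripper_width: 0.0305
gripper_force: 15.0
shift total [-0.001  0.    -0.001] spin total 0.0002
[[317.7, 365.8], [317.7, 322.4], [317.7, 275.4], [317.9, 223.3]]
```

View pics/w6.png

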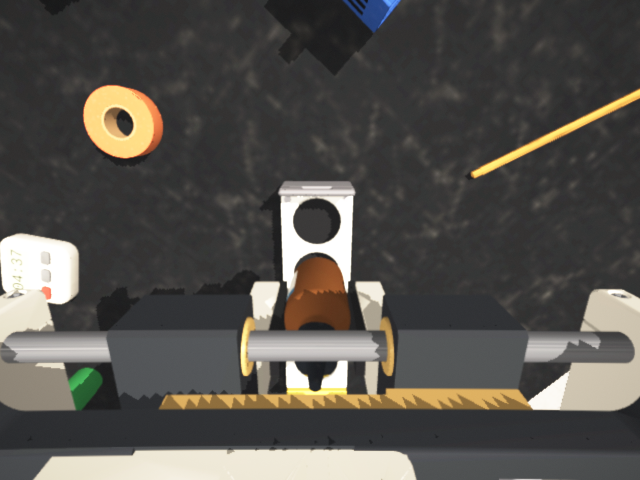

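The wrist view shows the free grey-end well at (317,220), with the bottle hanging upright at (318,300). I'll fit that well's ellipse to correct the target.

```bash
python3 - <<'E'
from h import *
w=pickle.load(open("w6.pkl","rb"));g=cv2.cvtColor(w["color"],cv2.COLOR_BGR2GRAY)
x0,y0=275,180;m=(g[y0:255,x0:360]>120).astype(np.uint8)
cs,h=cv2.findContours(m,cv2.RETR_CCOMP,cv2.CHAIN_APPROX_NONE)
for c,hh in zip(cs,h[0]):
    if hh[3]>=0 and cv2.contourArea(c)>300:
        e=cv2.fitEllipse(c);p=np.array(e[0])+[x0,y0];print(p,e[1],plane(w,p,.024).round(4))
s=get_state();print(s["tcp_pos"])
E
```

```text
[316.49492645 220.5715065 ] (46.10031509399414, 47.96636962890625) [[ 0.5758 -0.2169  0.024 ]]
[ 0.57315055 -0.21588851  0.12977421]
```

```bash
python3 -m inch '0.01 -0.005 0.15 0 0; 0 0 0.25 0 0; 0 0 0.25 0 0; 0 0 0.14 0 0; 0 0 0.07 0 0; 0 0 0.03 0 0; 0 0 0.01 0 0; 0 0 0 0 0' 15
python3 -m inch '0 0 0.007 0 0; 0 0 0 0 0; 0 0 0.007 0 0; 0 0 0 0 0; 0 0 0.007 0 0; 0 0 0 0 0; 0 0 0 0 0; 0 0 0 0 0' 15
```

```text
time_s: 15.9
tcp_pos: [0.5753, -0.2166, -0.0044]
eef_rot: [-179.9, -0.1, -48.9]
contact_force: [0.1, -0.4, -0.4]
gripper_width: 0.0299
gripper_force: 15.0
time_s: 16.9
tcp_pos: [0.5748, -0.2165, -0.0084]
eef_rot: [-180.0, -0.0, -48.9]
contact_force: [0.7, 1.4, -0.7]
gripper_width: 0.0303
gripper_force: 15.0
```

```bash
python3 -m inch '0 0 0.006 0 0; 0 0 0 0 0; 0 0 0 0 0; 0 0 0.004 0 0; 0 0 0 0 0; 0 0 0 0 0; 0 0 0 0 0; 0 0 0 0 0' 15; python3 -c "
from plant import *
print(get_state()['contact_force'],get_state()['tcp_pos'])"
```

```text
time_s: 17.9
tcp_pos: [0.5747, -0.2165, -0.0099]
eef_rot: [-180.0, -0.0, -48.9]
contact_force: [-0.1, -0.5, -0.5]
gripper_width: 0.03
gripper_force: 15.0
[-0.07802952 -0.52094263 -0.53791033] [ 0.57473285 -0.21653768 -0.00986661]
```

```bash
python3 -m inch '0 0 0.004 0 0; 0 0 0 0 0; 0 0 0 0 0.4; 0 0 0 0 0.6; 0 0 0 0 0.75; 0 0 0 0 0.75; 0 0 0 0 0.75; 0 0 -0.05 0 0.75' 15
python3 -m inch '0 0 -0.2 0 0.75; 0 0 -0.3 0 0.75; 0 0 -0.3 0 0.75; 0 0 -0.1 0 0.75; 0 0 0 -0.0275 0.75; 0 0 0 -0.0275 0.75; 0 0 0 -0.021 0.75; 0 0 0 0 0.75' 15
python3 go.py .5105 .2305 .133 -21.5
python3 - <<'E'
from h import *
w=capture("top")["color"][185:300,335:450];s=capture("side")["color"][170:270,280:400]
cv2.imwrite("pics/c7.png",np.hstack([cv2.resize(w,(400,400)),cv2.resize(s,(400,400))]))
E
```

```text
time_s: 18.9
tcp_pos: [0.5742, -0.2165, -0.0033]
eef_rot: [179.9, 0.1, -48.9]
contact_force: [-0.2, 1.1, 0.4]
gripper_width: 0.0654
gripper_force: 0.0
time_s: 19.9
tcp_pos: [0.5744, -0.2164, 0.1318]
eef_rot: [180.0, 0.0, -21.6]
contact_force: [-1.3, -0.0, 0.3]
gripper_width: 0.0658
gripper_force: 0.0
shift total [-1.494 -2.613 -0.007] spin total -0.0003
```

View pics/c7.png

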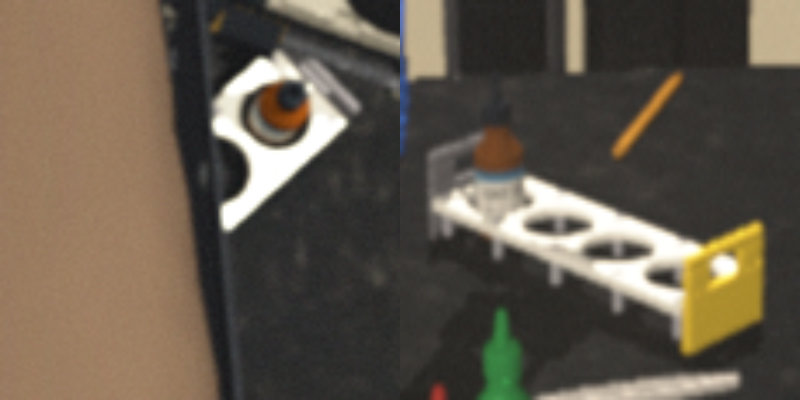

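Black stands upright in the grey-end well, seen at (285,105) in the top half and (497,165) in the side half. Next is blue, for the third well.

```bash
python3 -m inch '-0.08 -0.14 0 0 0.75; -0.16 -0.28 0 0 0.75; -0.18 -0.31 0 0 0.75; -0.18 -0.31 0 0 0.75; -0.18 -0.31 0 0 0.75; -0.18 -0.31 0 0 0.75; -0.18 -0.31 0 0 0.75; -0.18 -0.31 0 0 0.75' 15
python3 -m inch '-0.12 -0.22 0 0 0.75; -0.06 -0.113 0 0 0.75; 0 0 0 0 0.75; 0 0 0 0 0.75; 0 0 0 0 0.75; 0 0 0 0 0.75; 0 0 0 0 0.75; 0 0 0 0 0.75' 15
python3 go.py .5095 .231 -.005 -21.5
python3 - <<'E'
from h import *
w=capture("wrist");print([x[:2] for x in blobs(w["color"],(100,130,60),(125,255,255),(270,150,370,340))])
print(proj(w,[(.5095,.231,.098),(.5095,.231,.08),(.5084,.231,.01),(.5574,.2117,.098)]).round(1).tolist())
E
```

```text
time_s: 21.0
tcp_pos: [0.5158, 0.176, 0.1322]
eef_rot: [-180.0, -0.0, -21.7]
contact_force: [1.2, -0.2, 0.6]
gripper_width: 0.0657
gripper_force: 0.0
time_s: 22.0
tcp_pos: [0.5096, 0.2305, 0.132]
eef_rot: [-180.0, -0.0, -21.6]
contact_force: [-0.4, -0.6, -0.1]
gripper_width: 0.0653
gripper_force: 0.0
shift total [-0.002 -0.003  0.914] spin total -0.0002
[(1074, [315.6, 210.5]), (392, [316.5, 240.2])]
[[317.2, 250.9], [317.2, 242.8], [317.6, 220.2], [317.8, 178.6]]
```

```bash
python3 -m inch '0.005 0 0.15 0 0.75; 0 0 0.25 0 0.75; 0 0 0.25 0 0.75; 0 0 0.15 0 0.75; 0 0 0.08 0 0.75; 0 0 0.034 0 0.75; 0 0 0 0 0.75; 0 0 0 0 0' 15
python3 -m inch '0 0 0 0 0; 0 0 0 0 0; 0 0 0 0 0; 0 0 0 0 0; 0 0 0 0 0; 0 0 0 0 0; 0 0 0 0 0; 0 0 0 0 0' 15
python3 go.py .5406 -.1771 -.005 -21.5
```

```text
time_s: 23.05
tcp_pos: [0.5108, 0.2309, -0.0042]
eef_rot: [-179.9, -0.0, -21.6]
contact_force: [0.6, 0.3, -0.2]
gripper_width: 0.0606
gripper_force: 0.0
time_s: 24.05
tcp_pos: [0.5103, 0.2304, -0.005]
eef_rot: [-180.0, -0.0, -21.6]
contact_force: [-0.8, 0.4, 2.8]
gripper_width: 0.0293
gripper_force: 15.0
shift total [ 1.186  2.453 -0.   ] spin total -0.0002
```

```bash
python3 -m inch '0 0 -0.05 0 0; 0 0 -0.15 0 0; 0 0 -0.3 0 0; 0 0 -0.3 0 0; 0 0 -0.1 0 0; 0.06 0.12 0 0 0; 0.12 0.25 0 0 0; 0.14 0.29 0 0 0' 15
python3 -m inch '0.14 0.29 0 0 0; 0.14 0.29 0 0 0; 0.14 0.29 0 0 0; 0.14 0.29 0 0 0; 0.14 0.29 0 0 0; 0.12 0.24 0 0 0; 0.046 0.103 0 0.02 0; 0 0 0 0.025 0' 15
python3 -m inch '0 0 0 0.025 0; 0 0 0 0.006 0; 0 0 0 0 0; 0 0 0 0 0; 0 0 0 0 0; 0 0 0 0 0; 0 0 0 0 0; 0 0 0 0 0' 15
python3 go.py .5406 -.1771 -.005 -49
```

```text
time_s: 25.05
tcp_pos: [0.5172, 0.1187, 0.1283]
eef_rot: [179.9, 0.1, -21.5]
contact_force: [0.2, 0.8, 0.0]
gripper_width: 0.0295
gripper_force: 15.0
time_s: 26.05
tcp_pos: [0.5384, -0.1792, 0.1278]
eef_rot: [179.9, 0.2, -38.2]
contact_force: [0.1, 0.1, 0.1]
gripper_width: 0.0293
gripper_force: 15.0
time_s: 27.05
tcp_pos: [0.5404, -0.1771, 0.1299]
eef_rot: [-180.0, -0.0, -48.9]
contact_force: [0.3, 0.5, -0.1]
gripper_width: 0.0293
gripper_force: 15.0
shift total [ 0.001 -0.001  0.9  ] spin total 0.0002
```

```bash
python3 -m inch '0 0 0.15 0 0; 0 0 0.25 0 0; 0 0 0.25 0 0; 0 0 0.14 0 0; 0 0 0.07 0 0; 0 0 0.03 0 0; 0 0 0.01 0 0; 0 0 0.01 0 0' 15
python3 -m inch '0 0 0.007 0 0; 0 0 0 0 0; 0 0 0.007 0 0; 0 0 0 0 0; 0 0 0.006 0 0; 0 0 0.004 0 0; 0 0 0 0 0; 0 0 0 0 0' 15
```

```text
time_s: 28.05
tcp_pos: [0.5411, -0.1772, -0.0058]
eef_rot: [-179.9, -0.1, -48.9]
contact_force: [-0.5, 0.2, -0.7]
gripper_width: 0.0289
gripper_force: 15.0
time_s: 29.05
tcp_pos: [0.5405, -0.1772, -0.0099]
eef_rot: [-180.0, -0.0, -48.9]
contact_force: [-1.7, 0.2, 4.1]
gripper_width: 0.0298
gripper_force: 15.0
```

The floor contact shows as 4 N at the expected height. Release, rise and go for white.

```bash
python3 -m inch '0 0 0 0 0.4; 0 0 0 0 0.6; 0 0 0 0 0.75; 0 0 0 0 0.75; 0 0 0 0 0.75; 0 0 -0.05 0 0.75; 0 0 -0.15 0 0.75; 0 0 -0.3 0 0.75' 15
python3 -m inch '0 0 -0.3 0 0.75; 0 0 -0.15 0 0.75; 0 0 0 -0.0275 0.75; 0 0 0 -0.0275 0.75; 0 0 0 -0.021 0.75; 0 0 0 0 0.75; 0 0 0 0 0.75; 0 0 0 0 0.75' 15
python3 go.py .558 .2115 .133 -21.5
```

```text
time_s: 30.05
tcp_pos: [0.539, -0.1771, 0.0645]
eef_rot: [179.8, 0.1, -48.9]
contact_force: [1.4, -0.4, 0.3]
gripper_width: 0.066
gripper_force: 0.0
time_s: 31.05
tcp_pos: [0.5404, -0.1772, 0.1324]
eef_rot: [180.0, -0.0, -21.7]
contact_force: [-0.4, -0.4, 0.3]
gripper_width: 0.0658
gripper_force: 0.0
shift total [-0.848 -2.452 -0.004] spin total -0.0004
```

```bash
python3 -m inch '-0.05 -0.14 0 0 0.75; -0.1 -0.29 0 0 0.75; -0.12 -0.34 0 0 0.75; -0.12 -0.34 0 0 0.75; -0.12 -0.34 0 0 0.75; -0.12 -0.34 0 0 0.75; -0.11 -0.32 0 0 0.75; -0.07 -0.22 0 0 0.75' 15
python3 -m inch '-0.038 -0.122 0 0 0.75; 0 0 0 0 0.75; 0 0 0 0 0.75; 0 0 0 0 0.75; 0 0 0 0 0.75; 0 0 0 0 0.75; 0 0 0 0 0.75; 0 0 0 0 0.75' 15
python3 go.py .558 .2115 -.005 -21.5
python3 - <<'E'
from h import *
w=capture("wrist");im=w["color"]
print("brown",[x[:3] for x in blobs(im,(5,130,40),(20,255,200),(270,150,370,340))])
print("white",[x[:3] for x in blobs(im,(0,0,190),(180,60,255),(285,200,350,280))])
print(proj(w,[(.558,.2115,.098),(.558,.2115,.08),(.558,.2115,.065),(.558,.2115,.01)]).round(1).tolist())
S=capture("side");T=capture("top");print(proj(S,[(.5744,-.2165,.085),(.5405,-.1771,.085)]),[x[:2] for x in blobs(S["color"],(100,130,60),(125,255,255),(300,160,380,240))])
E
```

```text
time_s: 32.05
tcp_pos: [0.5558, 0.1948, 0.1324]
eef_rot: [-180.0, -0.0, -21.6]
contact_force: [0.4, -0.8, -0.3]
gripper_width: 0.0659
gripper_force: 0.0
time_s: 33.05
tcp_pos: [0.5573, 0.2116, 0.1323]
eef_rot: [180.0, -0.0, -21.6]
contact_force: [-0.7, -0.1, 0.3]
gripper_width: 0.0655
gripper_force: 0.0
shift total [ 0.004 -0.001  0.915] spin total -0.0002
brown [(451, [311.7, 216.2], [29, 54, 33, 34])]
white [(1646, [318.2, 223.9], [2, 0, 62, 51])]
[[317.6, 249.6], [317.6, 241.5], [317.5, 235.6], [317.4, 218.2]]
[[308.69276114 190.63951594]
 [325.8104779  195.74130341]] [(22, [325.1, 201.1])]
```

```bash
python3 -m inch '0.004 -0.005 0.15 0 0.75; 0 0 0.25 0 0.75; 0 0 0.25 0 0.75; 0 0 0.15 0 0.75; 0 0 0.08 0 0.75; 0 0 0.035 0 0.75; 0 0 0 0 0.75; 0 0 0 0 0' 15
python3 -m inch '0 0 0 0 0; 0 0 0 0 0; 0 0 0 0 0; 0 0 0 0 0; 0 0 0 0 0; 0 0 0 0 0; 0 0 0 0 0; 0 0 0 0 0' 15
python3 go.py .5066 -.1381 -.005 -21.5
```

```text
time_s: 34.2
tcp_pos: [0.5588, 0.2125, -0.004]
eef_rot: [-179.9, -0.1, -21.6]
contact_force: [0.1, -0.2, 0.6]
gripper_width: 0.0606
gripper_force: 0.0
time_s: 35.2
tcp_pos: [0.5583, 0.2122, -0.0048]
eef_rot: [-180.0, -0.0, -21.6]
contact_force: [-0.2, -0.3, 2.9]
gripper_width: 0.0304
gripper_force: 15.0
shift total [5.380e-01 2.298e+00 1.000e-03] spin total -0.0002
```

```bash
python3 -m inch '0 0 -0.05 0 0; 0 0 -0.15 0 0; 0 0 -0.3 0 0; 0 0 -0.3 0 0; 0 0 -0.1 0 0; 0.03 0.12 0 0 0; 0.06 0.25 0 0 0; 0.07 0.3 0 0 0' 15
python3 -m inch '0.07 0.3 0 0 0; 0.07 0.3 0 0 0; 0.07 0.3 0 0 0; 0.07 0.3 0 0 0; 0.06 0.25 0 0 0; 0.038 0.178 0 0 0; 0 0 0 0.025 0; 0 0 0 0.025 0' 15
python3 -m inch '0 0 0 0.025 0; 0 0 0 0.001 0; 0 0 0 0 0; 0 0 0 0 0; 0 0 0 0 0; 0 0 0 0 0; 0 0 0 0 0; 0 0 0 0 0' 15
python3 go.py .5066 -.1381 -.005 -49
```

```text
time_s: 36.2
tcp_pos: [0.5419, 0.108, 0.1283]
eef_rot: [179.9, 0.1, -21.5]
contact_force: [0.3, 0.1, -0.8]
gripper_width: 0.0299
gripper_force: 15.0
time_s: 37.2
tcp_pos: [0.5045, -0.1392, 0.1284]
eef_rot: [179.9, 0.1, -40.0]
contact_force: [-0.8, 0.1, -1.2]
gripper_width: 0.0303
gripper_force: 15.0
time_s: 38.2
tcp_pos: [0.5065, -0.1381, 0.1301]
eef_rot: [-180.0, -0.0, -48.9]
contact_force: [0.1, 0.1, -0.4]
gripper_width: 0.0296
gripper_force: 15.0
shift total [ 0.    -0.     0.901] spin total 0.0002
```

```bash
python3 -m inch '0 0 0.15 0 0; 0 0 0.25 0 0; 0 0 0.25 0 0; 0 0 0.14 0 0; 0 0 0.07 0 0; 0 0 0.03 0 0; 0 0 0.01 0 0; 0 0 0.01 0 0' 15
python3 -m inch '0 0 0.007 0 0; 0 0 0 0 0; 0 0 0.007 0 0; 0 0 0 0 0; 0 0 0.006 0 0; 0 0 0.004 0 0; 0 0 0 0 0; 0 0 0 0 0' 15
```

```text
time_s: 39.2
tcp_pos: [0.5072, -0.1381, -0.0057]
eef_rot: [-179.9, -0.1, -48.9]
contact_force: [-0.7, 0.1, -0.9]
gripper_width: 0.0303
gripper_force: 15.0
time_s: 40.2
tcp_pos: [0.5066, -0.1381, -0.0098]
eef_rot: [-180.0, -0.0, -48.9]
contact_force: [-0.8, -0.1, 4.1]
gripper_width: 0.0301
gripper_force: 15.0
```

White is on the floor of its well. Release and go for red.

```bash
python3 -m inch '0 0 0 0 0.4; 0 0 0 0 0.6; 0 0 0 0 0.75; 0 0 0 0 0.75; 0 0 0 0 0.75; 0 0 -0.05 0 0.75; 0 0 -0.15 0 0.75; 0 0 -0.3 0 0.75' 15
python3 -m inch '0 0 -0.3 0 0.75; 0 0 -0.15 0 0.75; 0 0 0 -0.0275 0.75; 0 0 0 -0.0275 0.75; 0 0 0 -0.021 0.75; 0 0 0 0 0.75; 0 0 0 0 0.75; 0 0 0 0 0.75' 15
python3 go.py .606 .1932 .133 -21.5
```

```text
time_s: 41.2
tcp_pos: [0.5051, -0.1382, 0.0648]
eef_rot: [179.8, 0.1, -48.9]
contact_force: [1.1, -0.3, 0.4]
gripper_width: 0.066
gripper_force: 0.0
time_s: 42.2
tcp_pos: [0.5065, -0.1381, 0.1325]
eef_rot: [-180.0, -0.0, -21.7]
contact_force: [0.1, 0.3, 0.8]
gripper_width: 0.0656
gripper_force: 0.0
shift total [-0.199 -2.297 -0.003] spin total -0.0004
```

```bash
python3 -m inch '-0.02 -0.14 0 0 0.75; -0.03 -0.29 0 0 0.75; -0.03 -0.34 0 0 0.75; -0.03 -0.34 0 0 0.75; -0.03 -0.34 0 0 0.75; -0.03 -0.34 0 0 0.75; -0.02 -0.3 0 0 0.75; -0.009 -0.207 0 0 0.75' 15
python3 -m inch '0 0 0 0 0.75; 0 0 0 0 0.75; 0 0 0 0 0.75; 0 0 0 0 0.75; 0 0 0 0 0.75; 0 0 0 0 0.75; 0 0 0 0 0.75; 0 0 0 0 0.75' 15
python3 go.py .606 .1932 -.005 -21.5
python3 - <<'E'
from h import *
w=capture("wrist");im=w["color"]
print("red",[x[:3] for x in blobs(im,(0,150,70),(8,255,255),(260,150,380,340))])
print("green",[x[:3] for x in blobs(im,(50,100,30),(90,255,255),(200,100,500,340))])
print(proj(w,[(.606,.1932,.098),(.606,.1932,.08),(.606,.1932,.065),(.606,.1932,.01)]).round(1).tolist())
E
```

```text
time_s: 43.2
tcp_pos: [0.6057, 0.1954, 0.1322]
eef_rot: [180.0, 0.0, -21.6]
contact_force: [-0.0, -1.7, -0.2]
gripper_width: 0.0658
gripper_force: 0.0
time_s: 44.2
tcp_pos: [0.6054, 0.1933, 0.1325]
eef_rot: [-180.0, 0.0, -21.6]
contact_force: [0.2, 0.1, 0.3]
gripper_width: 0.0658
gripper_force: 0.0
shift total [ 0.004 -0.001  0.916] spin total -0.0002
red [(1076, [316.0, 208.8], [27, 39, 63, 46]), (407, [317.6, 238.5], [47, 77, 22, 24])]
green [(1705, [428.7, 214.5], [203, 91, 52, 47]), (1571, [403.0, 143.1], [179, 24, 50, 40])]
[[317.6, 249.6], [317.6, 241.5], [317.5, 235.6], [317.4, 218.2]]
```

```bash
python3 -m inch '0.01 0 0.15 0 0.75; 0 0 0.25 0 0.75; 0 0 0.25 0 0.75; 0 0 0.15 0 0.75; 0 0 0.08 0 0.75; 0 0 0.036 0 0.75; 0 0 0 0 0.75; 0 0 0 0 0' 15
python3 -m inch '0 0 0 0 0; 0 0 0 0 0; 0 0 0 0 0; 0 0 0 0 0; 0 0 0 0 0; 0 0 0 0 0; 0 0 0 0 0; 0 0 0 0 0' 15
python3 go.py .4723 -.0987 -.005 -21.5
```

```text
time_s: 45.25
tcp_pos: [0.6074, 0.1931, -0.0039]
eef_rot: [-179.9, -0.1, -21.6]
contact_force: [-0.2, -0.2, -0.1]
gripper_width: 0.0607
gripper_force: 0.0
time_s: 46.25
tcp_pos: [0.6069, 0.1927, -0.0048]
eef_rot: [-180.0, -0.0, -21.6]
contact_force: [-0.8, -0.2, 3.0]
gripper_width: 0.0301
gripper_force: 15.0
shift total [-1.200e-01  2.137e+00  1.000e-03] spin total -0.0002
```

```bash
python3 -m inch '0 0 -0.05 0 0; 0 0 -0.15 0 0; 0 0 -0.3 0 0; 0 0 -0.3 0 0; 0 0 -0.1 0 0; -0.01 0.12 0 0 0; -0.02 0.25 0 0 0; -0.02 0.3 0 0 0' 15
python3 -m inch '-0.02 0.3 0 0 0; -0.02 0.3 0 0 0; -0.01 0.3 0 0 0; -0.01 0.25 0 0 0; -0.01 0.2 0 0 0; 0 0.117 0 0 0; 0 0 0 0.025 0; 0 0 0 0.025 0' 15
python3 -m inch '0 0 0 0.025 0; 0 0 0 0.001 0; 0 0 0 0 0; 0 0 0 0 0; 0 0 0 0 0; 0 0 0 0 0; 0 0 0 0 0; 0 0 0 0 0' 15
python3 go.py .4723 -.0987 -.005 -49
```

```text
time_s: 47.25
tcp_pos: [0.5608, 0.1004, 0.1282]
eef_rot: [179.9, 0.1, -21.5]
contact_force: [0.2, -1.6, -0.1]
gripper_width: 0.0299
gripper_force: 15.0
time_s: 48.25
tcp_pos: [0.4714, -0.0992, 0.1293]
eef_rot: [179.9, 0.1, -39.9]
contact_force: [0.8, -0.1, -0.7]
gripper_width: 0.0298
gripper_force: 15.0
time_s: 49.25
tcp_pos: [0.4722, -0.0988, 0.1301]
eef_rot: [-180.0, -0.0, -48.9]
contact_force: [-0.6, 0.7, 0.1]
gripper_width: 0.0301
gripper_force: 15.0
shift total [-0.    -0.     0.901] spin total 0.0002
```

```bash
python3 -m inch '0 0 0.15 0 0; 0 0 0.25 0 0; 0 0 0.25 0 0; 0 0 0.14 0 0; 0 0 0.07 0 0; 0 0 0.03 0 0; 0 0 0.01 0 0; 0 0 0.01 0 0' 15
python3 -m inch '0 0 0.007 0 0; 0 0 0 0 0; 0 0 0.007 0 0; 0 0 0 0 0; 0 0 0.006 0 0; 0 0 0.004 0 0; 0 0 0 0 0; 0 0 0 0 0' 15
```

```text
time_s: 50.25
tcp_pos: [0.4729, -0.0987, -0.0058]
eef_rot: [-179.9, -0.0, -48.9]
contact_force: [0.1, 0.0, 0.2]
gripper_width: 0.0299
gripper_force: 15.0
time_s: 51.25
tcp_pos: [0.4723, -0.0988, -0.0099]
eef_rot: [-180.0, -0.0, -48.9]
contact_force: [-1.2, 0.8, 3.8]
gripper_width: 0.0302
gripper_force: 15.0
```

Red is on the floor of its well. Release, rise, move clear to the left (still high) and check.

```bash
python3 -m inch '0 0 0 0 0.4; 0 0 0 0 0.6; 0 0 0 0 0.75; 0 0 0 0 0.75; 0 0 0 0 0.75; 0 0 -0.05 0 0.75; 0 0 -0.15 0 0.75; 0 0 -0.3 0 0.75' 15
python3 -m inch '0 0 -0.3 0 0.75; 0 0 -0.3 0 0.75; 0 0 0 -0.0275 0.75; 0 0 0 -0.0275 0.75; 0 0 0 -0.021 0.75; 0 -0.3 0 0 0.75; 0 -0.35 0 0 0.75; 0 -0.35 0 0 0.75' 15
python3 -m inch '0 -0.35 0 0 0.75; 0 -0.35 0 0 0.75; 0 -0.3 0 0 0.75; 0 0 0 0 0.75; 0 0 0 0 0.75; 0 0 0 0 0.75; 0 0 0 0 0.75; 0 0 0 0 0.75' 15
python3 - <<'E'
from h import *
T=capture("top");S=capture("side");cv2.imwrite("pics/f.png",np.hstack([cv2.resize(T["color"][185:300,335:450],(400,400)),cv2.resize(S["color"][160:280,270:410],(400,343))[:400]if 0 else cv2.resize(S["color"][160:280,280:400],(400,400))]))
t,s=T["color"],S["color"]
for k,a,b in(("red",(0,150,70),(8,255,255)),("blue",(100,130,60),(125,255,255))):
    p=blobs(t,a,b,(335,185,450,300));q=blobs(s,a,b,(290,170,390,250));print(k,p[:2],q[:2])
    if p and q: print(tri(T,[p[0][1]],S,[q[0][1]]).round(4))
E
```

```text
time_s: 52.25
tcp_pos: [0.4708, -0.0989, 0.0649]
eef_rot: [179.8, 0.1, -48.9]
contact_force: [1.3, -0.1, 0.1]
gripper_width: 0.0661
gripper_force: 0.0
time_s: 53.25
tcp_pos: [0.5278, 0.042, 0.1558]
eef_rot: [-180.0, -0.0, -21.6]
contact_force: [1.0, -0.4, -0.1]
gripper_width: 0.0661
gripper_force: 0.0
time_s: 54.25
tcp_pos: [0.5825, 0.1797, 0.1553]
eef_rot: [-180.0, -0.0, -21.6]
contact_force: [-0.3, -1.4, -0.3]
gripper_width: 0.0659
gripper_force: 0.0
red [(47, [363.3, 262.4], [25, 74, 8, 8])] [(88, [364.1, 212.2], [70, 34, 10, 14])]
[[ 0.4708 -0.0982  0.0744]]
blue [(40, [400.1, 229.0], [62, 41, 7, 7])] [(76, [326.1, 200.2], [32, 22, 9, 14])]
[[ 0.5392 -0.1754  0.0759]]
```

View pics/f.png

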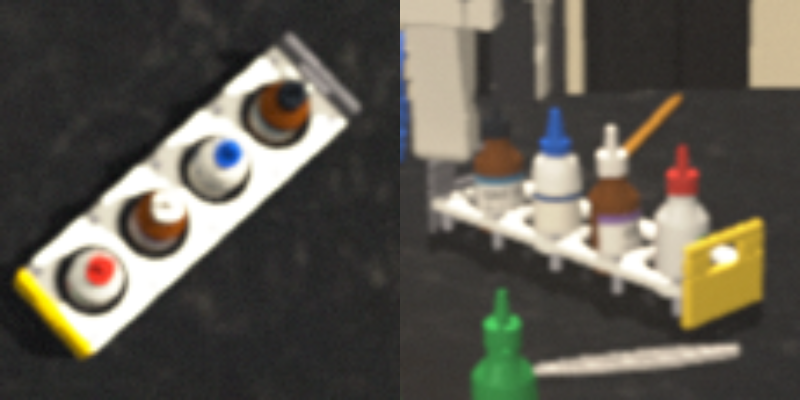

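The final view shows red, white, blue and black upright in their wells from yellow to grey. Red triangulates to (0.4708, -0.0982) and blue to (0.5392, -0.1754), each within about 1 mm of its well as the top camera measured it. The gripper is clear, so I'm handing in.

```bash
python3 -c "
from plant import *
print(close_job())"
```

```text
the job is handed in; nothing more can be done
None
```

I handed the job in: all four bottles stand upright and released in the carrier wells, red, white, blue, black from yellow to grey as on the rail; no verdict was shown, and the first grip on black closed on its nozzle because the reported tool position was about 38 mm below the real fingertips, so I re-gripped it on the body.

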